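# Flip the supply case open

## Robot

A 7-joint arm with a two-finger parallel gripper is mounted at the origin on the work surface. World frame = base frame: x ahead of the robot, y to its left, z up, the work surface at z = 0. Lengths are in m, angles in rad, forces in N, time in s.
With the tool pointing down it reaches from about 0.4 to 0.875 m from the base axis. Payload 4.4 kg.
Tool frame: the origin (TCP) lies midway between the tips of the shut fingers; the grasp point (between the pads) lies 19 mm behind it; x points along the fingers, y is the direction in which the jaws open and shut, and the axes are right-handed (so a half turn about x gives the same grasp; the last joint's range is limited). The gripper opens to 85 mm and grips with 20 to 120 N. Pads are 22 mm wide; open, the fingers measure 114 mm over their backs; the gripper's body (76 mm by 85 mm) begins 54 mm behind the grasp point. The pads swing forward as they close: fully open they stand 13 mm farther back than shut.
Start: joints at [-1.247, 0.628, 0.038, 1.517, -0.027, 0.996, -0.02], TCP at [0.247, 0.601, 0.231] pointing down, gripper open.
Joint ranges: [-3.06, 3.06], [-0.37, 2.12], [-1.25, 1.32], [0.18, 2.47], [-1.1, 4.24], [0.23, 1.98], [-2.94, 2.94]. Speed limits (rad/s): [2.57, 2.57, 3.14, 3.14, 3.14, 3.14, 3.14].

## Interface

Orientations are given as a 3x3 rotation matrix whose columns are the frame's x, y, z axes.
In Python, from bench import sensors, cams, hand_in gives the robot as it stands.
- The arm moves only by the shell command python3 -m inch 'ROWS' [FORCE]. ROWS is JSON, one flat list of numbers, 5 for each row, row after row: the shift along the tool's x, y, z in mm, then the turn about the tool's x in degrees, then the opening, from 0 (shut) to 1 (fully open). In form: [tx, ty, tz, twist, grip, tx, ty, tz, twist, grip, ...]. A call has exactly 10 rows; each row shifts and turns the commanded pose from where the row before left it, along the tool's axes as they then stand; what a row does not reach is not made up. A row lasts 1/10 s, in which the tool goes at most 50 mm and 8.59 degrees, less where a joint would pass 70% of its speed; a pose out of reach is approached as far as the arm can. A call with a gripper value outside its range is refused whole. The fingers move at their own pace and stop on an object; FORCE is the grip in N (left out, the last holds). Time passes only in rows, so rows that do not move let the fingers close, or fill a call up. It gives the time, the measured TCP pose, the force and the opening at its end, in the units of the state.
- sensors.get_obs(): the state, without advancing time (a new reading comes with each control period).
- cams.snapshot(name): name is "scene" or "top"; returns a dict with "frame" (420x560x3 uint8, red, green, blue), "depth" (420x560 float32, m along the optical axis (not along the pixel's ray), 0 where there is no reading), "fx", "fy", "cx", "cy" (pixels), "extrinsics" (4x4, takes a point from world to camera coordinates). Camera axes: x right, y down, z forward; pixel columns grow to the right and rows downward; lengths in m; the calibration is good to about 2 mm. A picture is of the moment at which its call begins.
- hand_in(): hands the job in, once; it reports no verdict.
The state is a dict: "time": time; "q": joint angles; "joint_vel": joint speeds; "joint_torque": joint torques, N m; "position": TCP position; "eef_rot": TCP orientation; "contact_force": force on the tool from outside, world axes, zero at the start; "wrist_torque": the same for the moment, N m; "finger_gap": finger opening in m.
Only numpy, scipy, OpenCV 4.12 (cv2) and the standard library are available. Lean on these libraries where they do the work, as an engineer would, in place of code of your own. Each camera call takes 0.05 s, during which the arm holds its last target. There are 200 camera calls.

## Task

Open the white supply case on the desk. First, with the lid still shut, push the upright carton that stands right behind the case, on its hinge side, along the desk away from the robot until it is wholly past the end of the case, no part of it behind the lid any more; then push the lid up by its tab, without flinging it, over past upright so that it leans fully back and stays open by itself. Do it all by pushing with the fingers: pick nothing up, keep the carton upright and untouched by the lid, and leave the other things on the desk where they are.

Things in the scene. Friction and masses are not known exactly. Their poses are not given: they have to be found in the camera images.
- case: The supply case, a plain white open-topped box, screwed to the desk: 110 mm deep (its x), 200 mm wide (its y), 75 mm high, with a grey hinged lid. Origin: centre of its underside, on the desk; x points horizontally from its front (the side with the tab) to its back (the hinge side), y along its width, z up. It stands sideways to the robot: the tab faces the robot's right (world -y, within 0.35 rad), the hinge side its left, and its own y points back towards the robot.
- lid (a joint): Angle of the case's lid, rad: 0 = shut (start), 1.57 = standing straight up, 2.3 = fully open, leaning back on its stop. It swings up and over to the back. It weighs about 0.2 kg, turns freely, and falls shut by itself if left short of about 1.5, and open by itself beyond 1.6.
- hinge (a point): Middle of the lid's hinge line, on the top back edge of the case, 75.5 mm above the desk; axes as the case's. The hinge line runs along y.
- tab (a point): Middle of the lower front edge of the lid's pull tab (it moves with the lid), 142 mm from the hinge. The tab is a plate 90 mm wide and 8 mm thick, sticking out 30 mm beyond the front edge of the lid, in the lid's plane, with free air under it; shut, its underside is 75.5 mm above the desk. The lid plate is 204 mm wide and 8 mm thick, so its top is 83.5 mm high when shut. Site axes, lid shut, as the case's.
- carton: The upright brown carton standing just behind the case (on the hinge side, to the left as the robot sees it, 20 to 70 mm farther from the robot than the case's middle), loose, with its broad side along the case, 50 mm deep (its x), 90 mm wide (its y), 105 mm high, about 0.35 kg. Origin: centre of its underside; z up.
- mug: Bystander, leave alone: white mug, 76 mm wide, 90 mm high. Origin: on the desk under its middle.
- tape: Bystander, leave alone: roll of tape lying flat, 90 mm wide, 24 mm high. Origin: on the desk under its middle.
- sanitizer: Bystander, leave alone: bottle, 56 mm wide, 150 mm high. Origin: on the desk under its middle.
- flat_carton: Bystander, leave alone: flat brown carton, 140 x 90 x 45 mm (not the one to move). Origin: on the desk under its middle.
- jar: Bystander, leave alone: glass jar, 64 mm wide, 75 mm high. Origin: on the desk under its middle.
- screwdriver: Bystander, leave alone: screwdriver lying on the desk (about 200 mm long).
- blue_carton: Bystander, leave alone: blue carton, 90 x 130 x 60 mm. Origin: on the desk under its middle.
Things that resemble listed ones, but are neither listed nor needed, are in the scene too. Leave any orange look-alike of the case alone.

How it is judged:
On the way, in this order (a step that is already met when the one before it is completed fails the run):
1. the carton has been slid out from behind the case while the lid is still shut (y of carton in the frame of case below -0.145 m and value of joint lid below 0.1 rad), for 0.2 s.
2. the lid has gone over past upright and leans fully back (value of joint lid above 2.15 rad), for 0.2 s.
At the end, for the whole second after the job is handed in: The lid rests open by itself beyond 2.15 rad (its stop is at 2.3); the carton stands upright (within 0.1 rad) and at rest on the desk with its centre at least 145 mm past the case's middle, along the case, on the side away from the robot (value of joint lid above 2.15 rad and velocity of joint lid between -0.1 and 0.1 rad/s and y of carton in the frame of case below -0.145 m and height (world z) of carton below 0.01 m and angle between carton's own z axis and vertical below 0.1 rad and linear speed of carton below 0.02 m/s); the robot touches nothing.
It fails at once if the carton is lifted off the desk (height (world z) of carton above 0.02 m).
It fails at once if the carton is tipped by more than 0.35 rad (angle between carton's own z axis and vertical above 0.35 rad).
It fails at once if the lid strikes or pushes the carton (contact force between lid_c0 and carton above 0.5 N).
It fails at once if the lid is flung open (faster than 6 rad/s) (velocity of joint lid above 6 rad/s).
It fails at once if a bystander is shifted by more than 40 mm (distance of any of mug, tape, sanitizer, flat_carton, jar, screwdriver, blue_carton from where it was at the start of the episode above 0.04 m).
It also fails if it takes over 58 s, if anything falls off the work surface, if the arm or the gripper's body presses on something with over 40 N, if the wrist force passes 120 N, or if a joint passes its speed limit or range.

## Working session

There is one attempt and no reset: what is moved stays moved. The work goes in short steps, Python scripts to look and compute and a shell command to move; the robot and the scene stay as the last step left them, time stands still between calls to the robot, and variables do not carry over. Pictures are saved under pics/ and viewed, about 8 in all and at most 12, crops included, and the job is handed in when it is done.

```bash
mkdir -p pics; cat > h.py <<'E'
import numpy as np,cv2
from bench import sensors,cams
def snap(n,f):
    s=cams.snapshot(n); cv2.imwrite(f'pics/{f}.png',cv2.resize(s['frame'][:,:,::-1],None,fx=1.4,fy=1.4)); np.savez(f'{f}.npz',**s); return s
def world(s):
    d=s['depth'];v,u=np.mgrid[:d.shape[0],:d.shape[1]]
    P=np.stack([(u-s['cx'])/s['fx']*d,(v-s['cy'])/s['fy']*d,d,np.ones_like(d)],-1)
    W=P@np.linalg.inv(s['extrinsics']).T
    W[d==0]=np.nan
    return W[...,:3]
E
python3 - <<'E'
from h import *
snap('top','t0');snap('scene','s0')
o=sensors.get_obs();print(o['time'],o['position'],np.round(o['eef_rot'],3),o['finger_gap'])
E
```

```text
0.1 [0.24676659 0.60074996 0.23048592] [[-0.001  0.38   0.925]
 [-0.002  0.925 -0.38 ]
 [-1.    -0.002  0.   ]] 0.08555294654682472
```

View pics/t0.png

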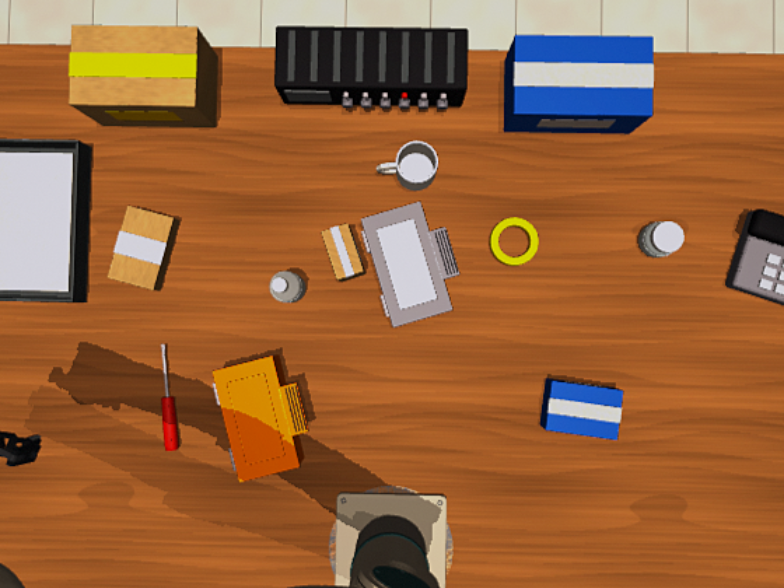

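View pics/s0.png

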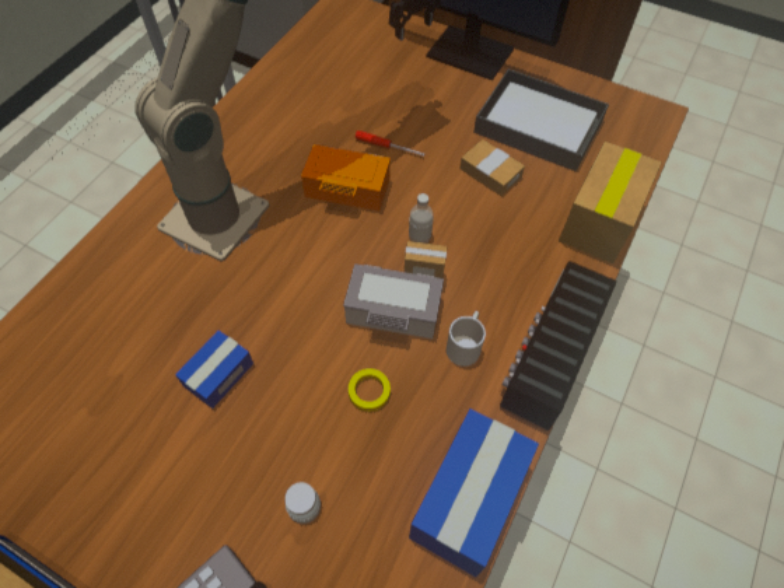

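The top view shows the white case at about (407,265), its tab at (447,252), the carton at (343,251) right behind it, the sanitizer at (287,286), the mug at (415,165) and the tape at (514,241). The orange look-alike is at (258,418). Next I'll measure these.

```bash
python3 - <<'E'
from h import *
s=dict(np.load('t0.npz'));W=world(s)
def box(u0,v0,u1,v1,z0,z1):
    w=W[int(v0/1.4):int(v1/1.4),int(u0/1.4):int(u1/1.4)].reshape(-1,3)
    w=w[(w[:,2]>z0)&(w[:,2]<z1)]
    r=cv2.minAreaRect((w[:,:2]*1000).astype(np.float32)); return w,r
for n,b in dict(lid=(358,190,470,335,.078,.09),carton=(315,215,372,290,.098,.112),mug=(370,135,445,195,.06,.1),tape=(485,210,545,270,.012,.03),san=(262,262,310,308,.03,.16)).items():
    w,r=box(*b);print(n,len(w),w[:,2].min().round(3),w[:,2].max().round(3),np.round(r[0]),np.round(r[1]),round(r[2],1),np.round(cv2.boxPoints(r)).tolist())
E
```

```text
lid 3958 0.078 0.09 [529. -17.] [204. 175.] 17.5 [[405.0, 36.0], [458.0, -131.0], [652.0, -69.0], [600.0, 98.0]]
carton 727 0.098 0.112 [548.  96.] [91. 50.] 19.4 [[497.0, 104.0], [514.0, 58.0], [600.0, 88.0], [583.0, 135.0]]
mug 313 0.06 0.096 [705. -23.] [ 75. 101.] 35.3 [[645.0, -4.0], [704.0, -86.0], [765.0, -43.0], [707.0, 40.0]]
tape 539 0.012 0.03 [ 580. -219.] [88. 90.] 27.6 [[520.0, -199.0], [561.0, -279.0], [639.0, -238.0], [598.0, -159.0]]
san 454 0.03 0.155 [485. 198.] [54. 55.] 20.0 [[450.0, 214.0], [469.0, 163.0], [520.0, 181.0], [501.0, 232.0]]
```

```bash
python3 -m inch '[0,0,0,-8,0, 0,0,0,-8,0, 0,0,0,-8,0, 0,0,0,-8,0, 0,0,0,-8,0, 0,-40,0,0,0, 0,-45,5,0,0, 0,-45,10,0,0, 0,-45,10,0,0, 0,-45,10,0,0]'; python3 -m inch '[0,-40,10,0,0, 0,-45,10,0,0, 0,-45,0,0,0, 0,-45,0,0,0, 0,-45,0,0,0, 0,-45,0,0,0, 0,-45,0,0,0, 0,-30,0,0,0, 0,-12,0,0,0, 0,0,0,0,0]'
python3 - <<'E'
from h import *
o=sensors.get_obs();print(np.round(o['eef_rot'],3))
E
```

```text
time: 1.1
position: [0.3476, 0.4003, 0.2311]
eef_rot: [[-0.0, -0.304, 0.953], [-0.001, 0.953, 0.304], [-1.0, -0.0, -0.0]]
contact_force: [1.0, -0.4, -0.6]
finger_gap: 0.0002
time: 2.1
position: [0.4731, 0.0715, 0.2311]
eef_rot: [[-0.0, -0.3, 0.954], [-0.0, 0.954, 0.3], [-1.0, -0.0, -0.0]]
contact_force: [0.8, 0.6, -0.7]
finger_gap: -0.0001
[[-0.    -0.3    0.954]
 [-0.     0.954  0.3  ]
 [-1.    -0.    -0.   ]]
```

```bash
python3 -m inch '[30,0,0,0,0, 30,0,0,0,0, 30,0,0,0,0, 30,0,0,0,0, 30,0,0,0,0, 25,0,0,0,0, 16,0,0,0,0, 0,0,8,0,0, 0,0,8,0,0, 0,0,4,0,0]'; python3 -m inch '[0,0,6,0,0, 0,0,8,0,0, 0,0,8,0,0, 0,0,8,0,0, 0,0,8,0,0, 0,0,8,0,0, 0,0,8,0,0, 0,0,6,0,0, 0,0,4,0,0, 0,0,0,0,0]'
python3 - <<'E'
from h import *
snap('top','t1')
E
```

```text
time: 3.1
position: [0.4925, 0.0805, 0.0412]
eef_rot: [[0.0, -0.305, 0.952], [0.001, 0.952, 0.305], [-1.0, 0.001, 0.0]]
contact_force: [-4.0, -0.0, 3.1]
finger_gap: 0.0002
time: 4.1
position: [0.554, 0.0988, 0.0403]
eef_rot: [[0.001, -0.304, 0.953], [0.0, 0.953, 0.304], [-1.0, 0.0, 0.001]]
contact_force: [-1.5, -1.2, 0.7]
finger_gap: -0.0001
```

View pics/t1.png

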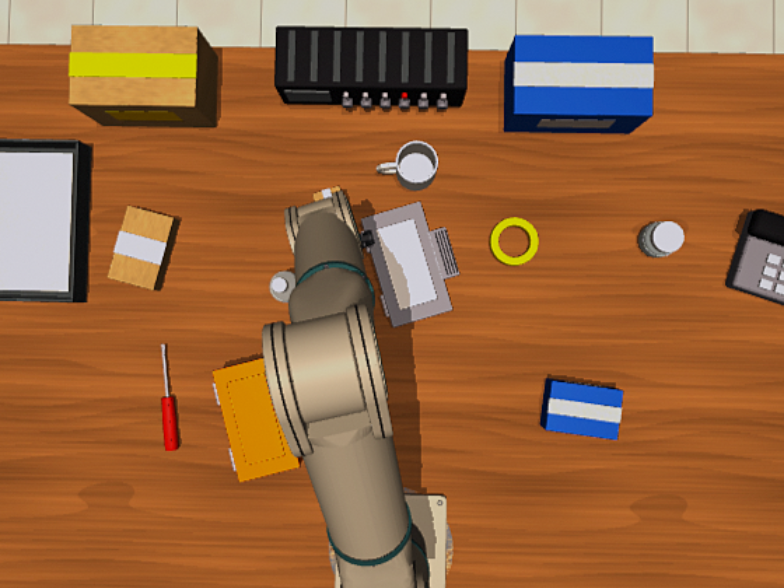

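The top view shows the carton ahead of the hand at (328,193), clear of the mug handle at (378,168). The sanitizer is undisturbed. I'll keep pushing about 50 mm.

```bash
python3 -m inch '[0,0,6,0,0, 0,0,8,0,0, 0,0,8,0,0, 0,0,8,0,0, 0,0,8,0,0, 0,0,6,0,0, 0,0,4,0,0, 0,0,2,0,0, 0,0,0,0,0, 0,0,-10,0,0]'; python3 -m inch '[0,0,-15,0,0, 0,0,-20,0,0, -20,0,-10,0,0, -30,0,0,0,0, -35,0,0,0,0, -35,0,0,0,0, -30,0,0,0,0, 0,-30,-20,0,0, 0,-40,-20,0,0, 0,-40,-20,0,0]'
python3 - <<'E'
from h import *
snap('scene','s2')
snap('top','t2')
E
```

```text
time: 5.15
position: [0.5925, 0.1111, 0.0405]
eef_rot: [[0.003, -0.304, 0.953], [0.001, 0.953, 0.304], [-1.0, 0.0, 0.003]]
contact_force: [-0.4, -0.2, -0.2]
finger_gap: -0.0001
time: 6.15
position: [0.5243, -0.027, 0.1911]
eef_rot: [[0.003, -0.305, 0.952], [-0.0, 0.952, 0.305], [-1.0, -0.001, 0.003]]
contact_force: [0.5, -0.7, -1.0]
finger_gap: -0.0002
```

View pics/s2.png

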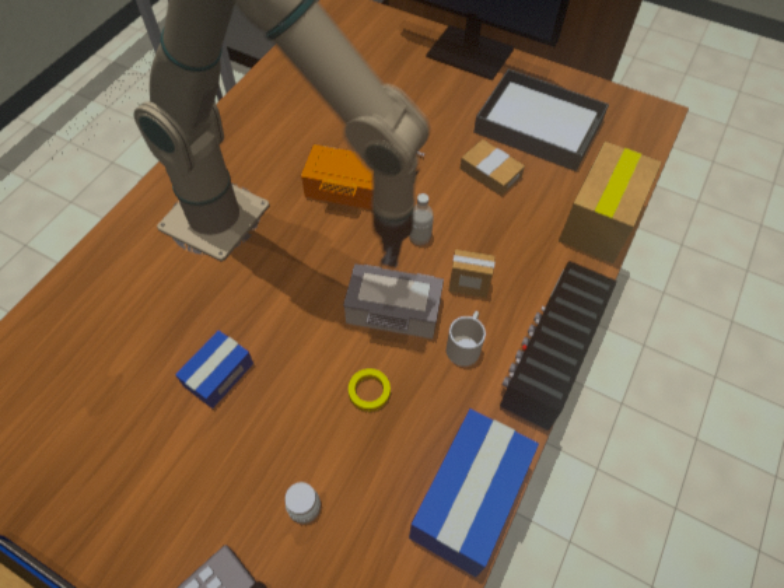

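The scene view shows the carton upright at (473,272), past the case's far end. The lid is shut and nothing else has moved. I'll measure the carton and refine the tab position.

```bash
python3 - <<'E'
from h import *
e=np.array([.954,.301]);b=np.array([-.301,.954]);c=np.array([.529,-.017])
def q(f,u0,v0,u1,v1,z0,z1):
    W=world(dict(np.load(f)))[int(v0/1.4):int(v1/1.4),int(u0/1.4):int(u1/1.4)].reshape(-1,3)
    w=W[(W[:,2]>z0)&(W[:,2]<z1)]; d=(w[:,:2]-c)*1000
    return d@e,d@b,w
E,B,w=q('s2.npz',445,245,500,300,.099,.112);print('carton e',E.min(),E.max(),'b',B.min(),B.max(),len(w))
E,B,w=q('t0.npz',428,215,470,290,.07,.09);m=B<-60
print('tab e',np.percentile(E[m],[2,98]),'b',np.percentile(B[m],[1,5]),'z',np.median(w[m,2]))
E,B,w=q('t0.npz',358,190,470,335,.078,.09);m=B>-50;m&=B<60
print('lid e',np.percentile(E[m],[1,99]),'b range',np.percentile(B[abs(E)<90],[1,99]))
for bb in(-50,0,40):print(bb,[round(x) for x in np.percentile(E[abs(B-bb)<6],[1,99])])
E
```

```text
carton e 117.4830909069787 207.39105822908408 b 67.97333497063079 121.40761349825863 397
tab e [-43.12723871  42.7195764 ] b [-86.86272868 -85.65306658] z 0.08291333435687598
lid e [-99.80787705  99.49053647] b range [-84.28231563  57.18320724]
-50 [-100, 99]
0 [-100, 99]
40 [-100, 99]
```

```bash
python3 -m inch '[0,-30,8,0,0.82, 0,-35,8,0,0.82, 0,-25,8,0,0.82, 0,0,0,0,0.82, 0,0,0,8,0.82, 0,0,0,8,0.82, 0,0,0,8,0.82, 0,0,0,8,0.82, 0,0,0,8,0.82, 0,0,0,8,0.82]'; python3 -m inch '[0,0,0,8,0.82, 0,0,0,8,0.82, 0,0,0,8,0.82, 0,0,0,8,0.82, 0,0,0,0,0.82, 0,0,0,0,0.82, 0,0,0,0,0.82, 0,0,0,0,0.82, 0,0,0,0,0.82, 0,0,0,0,0.82]'
cat >> h.py <<'E'
e=np.array([.954,.301]);b=np.array([-.301,.954]);c=np.array([.529,-.017])
def st():
    o=sensors.get_obs();d=(o['position'][:2]-c)*1000;R=o['eef_rot'];g=o['finger_gap']*1000
    y=R[:2,1];z=R[:2,2];f=d-y*(g/2+7.5);k=d+y*(g/2+7.5)
    F=o['contact_force']
    print('t',round(o['time'],2),'TCP eb',np.round([d@e,d@b]),'z',round(o['position'][2]*1000),'gap',round(g),'front',np.round([f@e,f@b]),'other',np.round([k@e,k@b]),'y in eb',np.round([y@e,y@b],2),'z in eb',np.round([z@e,z@b],2),'F e,b,z',np.round([F[:2]@e,F[:2]@b,F[2]],1))
E
python3 -c "from h import *;st()"
```

```text
time: 7.25
position: [0.5743, -0.1032, 0.1905]
eef_rot: [[0.001, 0.509, 0.861], [0.001, 0.861, -0.509], [-1.0, 0.001, 0.0]]
contact_force: [0.2, 1.1, 0.6]
finger_gap: 0.0701
time: 8.25
position: [0.5746, -0.1047, 0.1903]
eef_rot: [[0.0, 0.886, 0.464], [0.0, 0.464, -0.886], [-1.0, 0.0, -0.0]]
contact_force: [0.3, 0.2, 0.2]
finger_gap: 0.0699
t 8.25 TCP eb [ 17. -97.] z 190 gap 70 front [ -25. -105.] other [ 59. -90.] y in eb [0.98 0.18] z in eb [ 0.18 -0.98] F e,b,z [0.4 0.1 0.2]
```

```bash
python3 -m inch '[0,5,20,0,0.82, 10,0,0,0,0.82, 30,0,0,0,0.82, 30,0,0,0,0.82, 30,0,0,0,0.82, 25,0,0,0,0.82, 15,0,0,0,0.82, 8,0,0,0,0.82, 0,0,0,0,0.82, 0,0,0,0,0.82]'; python3 - <<'E'
from h import *
st()
s=snap('scene','s3');cv2.imwrite('pics/s3c.png',cv2.resize(s['frame'][150:280,200:370,::-1],None,fx=4.5,fy=4.5,interpolation=2))
E
```

```text
time: 9.25
position: [0.5889, -0.1202, 0.043]
eef_rot: [[0.001, 0.886, 0.464], [-0.0, 0.464, -0.886], [-1.0, 0.001, 0.001]]
contact_force: [-0.0, -1.0, -0.0]
finger_gap: 0.0704
t 9.25 TCP eb [  26. -116.] z 43 gap 70 front [ -16. -124.] other [  68. -109.] y in eb [0.98 0.18] z in eb [ 0.18 -0.98] F e,b,z [-0.3 -0.9 -0. ]
```

View pics/s3c.png

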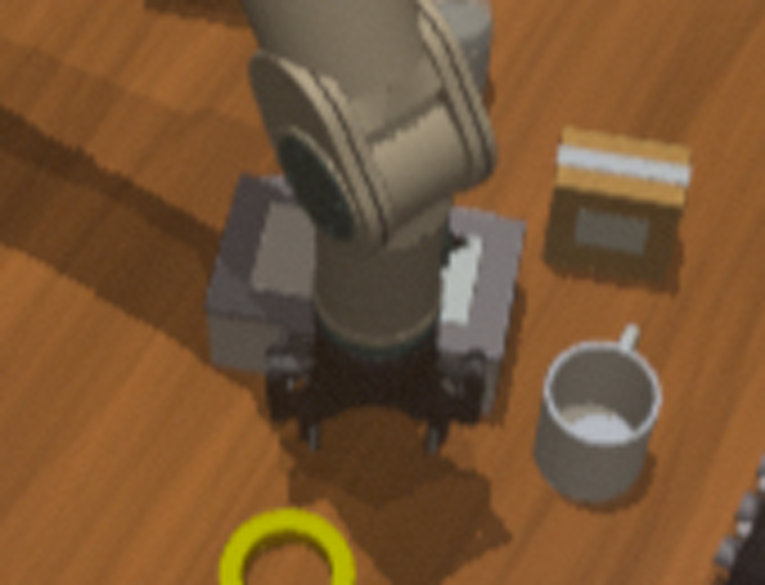

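The crop shows both fingertips, at (312,435) and (437,440), hanging in front of the tab. The carton and mug are clear. I'll approach the tab edge.

```bash
python3 -m inch '[0,0,-6,0,0.82, 0,0,-6,0,0.82, 0,0,-4,0,0.82, 0,0,-4,0,0.82, 0,0,-2,0,0.82, 0,0,-2,0,0.82, 0,0,-2,0,0.82, 0,0,-1,0,0.82, 0,0,0,0,0.82, 0,0,0,0,0.82]'; python3 -c "from h import *;st()"
```

```text
time: 10.3
position: [0.5775, -0.0989, 0.0428]
eef_rot: [[0.004, 0.886, 0.463], [-0.004, 0.463, -0.886], [-1.0, 0.002, 0.005]]
contact_force: [2.6, -4.8, -1.1]
finger_gap: 0.07
t 10.3 TCP eb [ 22. -93.] z 43 gap 70 front [ -20. -100.] other [ 63. -85.] y in eb [0.98 0.18] z in eb [ 0.18 -0.98] F e,b,z [ 1.  -5.3 -1.1]
```

```bash
python3 -m inch '[-1,0,-2,0,0.82, -3,0,-1,0,0.82, -3,0,0,0,0.82, -3,0,-1,0,0.82, -3,0,0,0,0.82, -3,0,-1,0,0.82, -3,0,-1,0,0.82, -3,0,0,0,0.82, 0,0,0,0,0.82, 0,0,0,0,0.82]'; python3 - <<'E'
from h import *
st()
s=snap('top','t4');cv2.imwrite('pics/t4c.png',cv2.resize(s['frame'][120:250,215:385,::-1],None,fx=4.5,fy=4.5,interpolation=2))
W=world(s)
W=W[120:250,215:385].reshape(-1,3);W=W[np.isfinite(W[:,0])]
d=(W[:,:2]-c)*1000;E=d@e;B=d@b
for e0 in(-90,-75,75,90):
  m=(abs(E-e0)<8)&(B>-60)&(B<50)&(W[:,2]<.14)&(W[:,2]>.07)
  print(e0,m.sum(),np.polyfit(B[m],W[m,2]*1000,1) if m.sum()>8 else '')
E
```

```text
time: 11.3
position: [0.5768, -0.0965, 0.0659]
eef_rot: [[0.009, 0.887, 0.463], [-0.008, 0.463, -0.887], [-1.0, 0.004, 0.011]]
contact_force: [5.1, -9.6, 1.4]
finger_gap: 0.0701
t 11.3 TCP eb [ 22. -90.] z 66 gap 70 front [-20. -98.] other [ 64. -83.] y in eb [0.99 0.17] z in eb [ 0.17 -0.98] F e,b,z [  1.9 -10.7   1.4]
-90 0 
-75 0 
75 263 [-0.15917921 92.87728776]
90 271 [-0.1648297  92.25531121]
```

View pics/t4c.png

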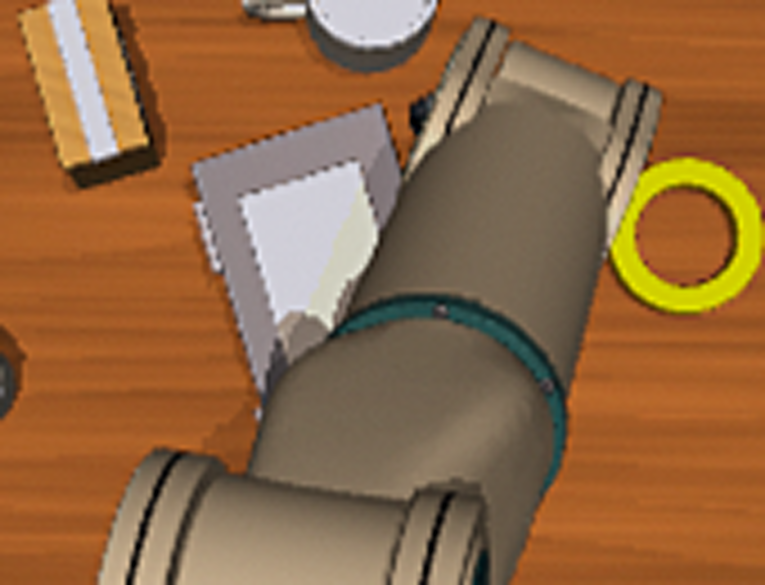

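The crop shows the lid raised, with a slope of about 0.16 rad. The carton, mug and tape are untouched. The lid follows the finger along its arc, so I'll continue.

```bash
cat >> h.py <<'E'
def lid():
    W=world(cams.snapshot('top'))[110:260,200:400].reshape(-1,3);W=W[np.isfinite(W[:,0])]
    d=(W[:,:2]-c)*1000;E=d@e;B=d@b-55;Z=W[:,2]*1000-75.5
    for e0 in(-85,60,75,90):
        m=(abs(E-e0)<8)&(B>-115)&(B<0)&(Z>2)&(Z<150)
        if m.sum()>15: print(e0,m.sum(),'theta',np.round(np.median(np.arctan2(Z[m],-B[m])-np.arcsin(np.minimum(1,8/np.hypot(Z[m],B[m])))),2))
E
python3 -m inch '[-4,0,-2,0,0.82, -5,0,-2,0,0.82, -5,0,-2,0,0.82, -5,0,-2,0,0.82, -5,0,-3,0,0.82, -5,0,-3,0,0.82, -5,0,-3,0,0.82, -5,0,-3,0,0.82, -4,0,-3,0,0.82, 0,0,0,0,0.82]'; python3 -c "from h import *;st();lid()"
```

```text
time: 12.35
position: [0.5718, -0.0803, 0.1123]
eef_rot: [[0.022, 0.887, 0.462], [-0.014, 0.462, -0.887], [-1.0, 0.013, 0.022]]
contact_force: [9.7, -17.8, 10.8]
finger_gap: 0.0703
t 12.35 TCP eb [ 22. -73.] z 112 gap 70 front [-20. -81.] other [ 64. -66.] y in eb [0.98 0.17] z in eb [ 0.17 -0.98] F e,b,z [  3.9 -19.9  10.8]
60 224 theta 0.53
75 254 theta 0.52
90 259 theta 0.51
```

The lid is at about 0.52 rad. The reaction runs along the lid towards the hinge, so I'm pressing in slightly too far. I'll ease off and follow the arc.

```bash
python3 -m inch '[-4,0,0,0,0.82, -5,0,-1,0,0.82, -5,0,-3,0,0.82, -5,1,-3,0,0.82, -4,1,-3,0,0.82, -4,1,-4,0,0.82, -4,1,-4,0,0.82, -3,1,-4,0,0.82, -2,0,-3,0,0.82, 0,0,0,0,0.82]'; python3 -c "from h import *;st();lid()"
```

```text
time: 13.4
position: [0.555, -0.0449, 0.1434]
eef_rot: [[-0.0, 0.885, 0.465], [0.001, 0.465, -0.885], [-1.0, 0.0, -0.001]]
contact_force: [1.7, -0.4, 1.1]
finger_gap: 0.0699
t 13.4 TCP eb [ 16. -34.] z 143 gap 70 front [-25. -42.] other [ 58. -27.] y in eb [0.98 0.18] z in eb [ 0.18 -0.98] F e,b,z [ 1.5 -0.9  1.1]
60 121 theta 0.96
75 142 theta 0.94
90 176 theta 0.92
```

```bash
python3 -m inch '[-4,1,-3,0,0.82, -5,1,-4,0,0.82, -5,1,-5,0,0.82, -5,1,-5,0,0.82, -5,2,-5,0,0.82, -5,2,-5,0,0.82, -5,2,-5,0,0.82, -5,2,-4,0,0.82, -2,0,-1,0,0.82, 0,0,0,0,0.82]'; python3 -c "from h import *;st();lid()"
```

```text
time: 14.45
position: [0.5488, -0.0073, 0.1847]
eef_rot: [[0.001, 0.885, 0.465], [0.0, 0.465, -0.885], [-1.0, 0.001, 0.0]]
contact_force: [1.0, 0.7, 0.0]
finger_gap: 0.0701
t 14.45 TCP eb [22.  3.] z 185 gap 70 front [-20.  -4.] other [64. 11.] y in eb [0.98 0.18] z in eb [ 0.18 -0.98] F e,b,z [1.2 0.3 0. ]
```

```bash
python3 -m inch '[0,2,0,0,0.9, 0,3,0,0,1, 0,3,0,0,1, 0,0,0,0,1, 0,-0.5,-7,-8,1, 0,-0.5,-7,-8,1, 0,-0.5,-7,-8,1, 0,-0.5,-7,-8,1, 0,-0.5,-7,-8,1, 0,0,0,0,1]'; python3 - <<'E'
from h import *
st();lid()
s=snap('scene','s5');cv2.imwrite('pics/s5c.png',cv2.resize(s['frame'][110:280,190:390,::-1],None,fx=3.8,fy=3.5,interpolation=2))
E
```

```text
time: 15.5
position: [0.5295, 0.0197, 0.1843]
eef_rot: [[-0.001, 0.379, 0.925], [0.001, 0.925, -0.379], [-1.0, 0.0, -0.001]]
contact_force: [0.2, -0.4, 0.1]
finger_gap: 0.0854
t 15.5 TCP eb [11. 35.] z 184 gap 85 front [-21.  -4.] other [44. 73.] y in eb [0.64 0.77] z in eb [ 0.77 -0.64] F e,b,z [ 0.1 -0.4  0.1]
```

View pics/s5c.png

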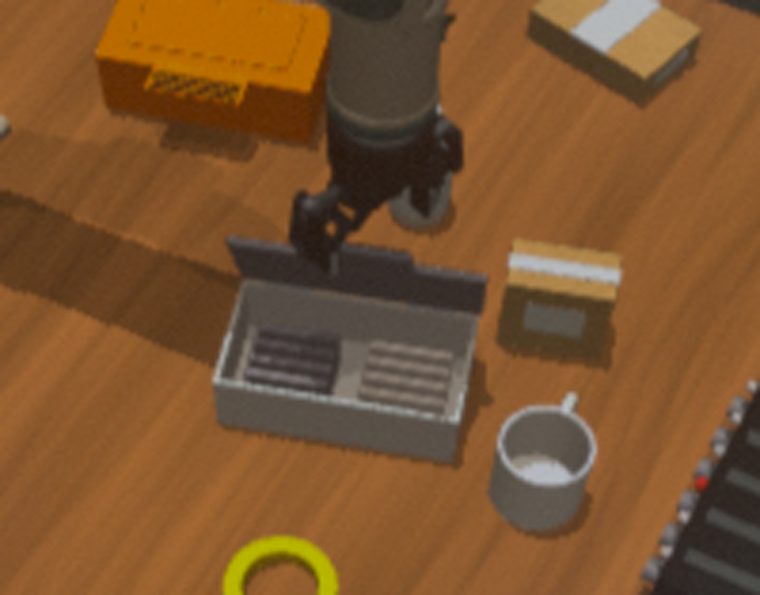

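The crop shows the lid held near upright by the front finger at (325,260), with the other finger behind it. The carton and bystanders are clear. I'll finish the twist and then narrow the gap.

```bash
python3 -m inch '[0,-0.5,-7,-8,1, 0,-0.5,-7,-8,1, 0,-0.5,-7,-8,1, 0,-0.5,-7,-8,1, 0,-0.5,-7,-8,1, 0,0,0,0,1, 0,-6,0,0,0.85, 0,-6,0,0,0.7, 0,-6,0,0,0.55, 0,0,0,0,0.55]'; python3 - <<'E'
from h import *
st();lid()
E
```

```text
time: 16.6
position: [0.502, 0.0021, 0.1843]
eef_rot: [[0.001, -0.301, 0.954], [-0.001, 0.954, 0.301], [-1.0, -0.001, 0.0]]
contact_force: [-0.8, -0.8, -0.7]
finger_gap: 0.0468
t 16.6 TCP eb [-20.  26.] z 184 gap 47 front [-20.  -5.] other [-20.  57.] y in eb [0. 1.] z in eb [ 1. -0.] F e,b,z [-1.  -0.5 -0.7]
75 83 theta 1.2
90 110 theta 1.2
```

```bash
python3 -m inch '[-2,5,0,0,0.55, -2,6,0,0,0.55, -2,6,0,0,0.55, -2,6,0,0,0.55, 0,6,0,0,0.55, 0,6,0,0,0.55, 0,6,0,0,0.55, 0,6,0,0,0.55, 0,5,0,0,0.55, 0,0,0,0,0.55]'; python3 -c "from h import *;st()"
python3 -m inch '[0,5,0,0,0.55, 2,6,0,0,0.55, 3,6,0,0,0.55, 3,6,0,0,0.55, 4,6,0,0,0.55, 4,6,0,0,0.55, 4,5,0,0,0.55, 4,5,0,0,0.55, 4,5,0,0,0.55, 0,0,0,0,0.55]'; python3 - <<'E'
from h import *
st()
s=snap('scene','s6');cv2.imwrite('pics/s6c.png',cv2.resize(s['frame'][110:280,190:390,::-1],None,fx=3.8,fy=3.5,interpolation=2))
E
```

```text
time: 17.65
position: [0.4852, 0.0539, 0.1923]
eef_rot: [[-0.0, -0.305, 0.952], [0.0, 0.952, 0.305], [-1.0, 0.0, -0.0]]
contact_force: [0.1, -0.5, -0.6]
finger_gap: 0.0471
t 17.65 TCP eb [-20.  81.] z 192 gap 47 front [-20.  50.] other [-21. 112.] y in eb [-0.  1.] z in eb [1. 0.] F e,b,z [-0.1 -0.4 -0.6]
time: 18.65
position: [0.4697, 0.1014, 0.1637]
eef_rot: [[-0.001, -0.305, 0.952], [0.0, 0.952, 0.305], [-1.0, 0.0, -0.001]]
contact_force: [-0.3, -0.3, -0.3]
finger_gap: 0.047
t 18.65 TCP eb [-21. 131.] z 164 gap 47 front [-21. 100.] other [-21. 162.] y in eb [-0.  1.] z in eb [1. 0.] F e,b,z [-0.4 -0.2 -0.3]
```

View pics/s6c.png

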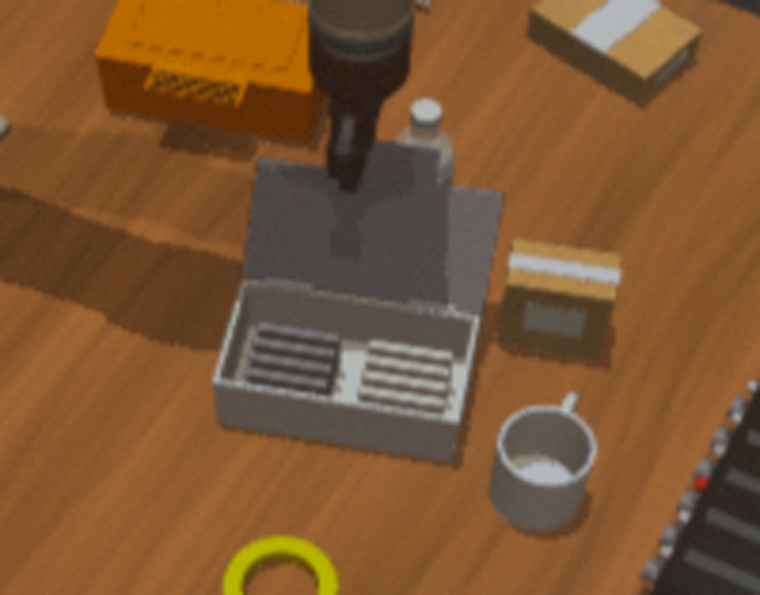

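The lid leans well back and rests at or near the back finger, and the carton and sanitizer are clear. I'll lower the last few millimetres, rise clear and check.

```bash
python3 -m inch '[1,3,0,0,0.55, 1,3,0,0,0.55, 0,3,0,0,0.55, 0,0,0,0,0.55, -10,0,0,0,0.55, -20,0,0,0,0.55, -30,0,0,0,0.55, -40,0,0,0,0.55, -40,0,0,0,0.55, -20,0,0,0,0.55]'
python3 -m inch '[0,0,-20,0,0.55, 0,0,-40,0,0.55, 0,0,-40,0,0.55, 0,0,-40,0,0.55, 0,0,-40,0,0.55, 0,0,-20,0,0.55, 0,0,0,0,0.55, 0,0,0,0,0.55, 0,0,0,0,0.55, 0,0,0,0,0.55]'
python3 - <<'E'
from h import *
st()
s=snap('scene','s7');snap('top','t7')
for f in('s7','t7'):
    W=world(dict(np.load(f+'.npz'))).reshape(-1,3);W=W[np.isfinite(W[:,0])]
    d=(W[:,:2]-c)*1000;E=d@e;B=d@b-55;Z=W[:,2]*1000-75.5
    m=(abs(E)<95)&(Z>20)&(Z<130)&(B>10)&(B<112)
    if m.sum()>50: 
        p=np.polyfit(B[m],Z[m],1);print(f,m.sum(),'theta',np.pi-np.arctan(p[0]),'top z',Z[m].max()+75.5,'bmax',B[m].max())
    m=(E>105)&(E<220)&(B>0)&(B<90)&(Z>24)&(Z<36)
    print('carton e',E[m].min(),E[m].max(),'top z',np.median(Z[m])+75.5) if m.sum()>20 else 0
E
```

```text
time: 19.7
position: [0.4689, 0.1095, 0.3266]
eef_rot: [[0.006, -0.303, 0.953], [0.002, 0.953, 0.303], [-1.0, -0.0, 0.006]]
contact_force: [0.0, -0.0, -0.4]
finger_gap: 0.0469
time: 20.7
position: [0.278, 0.0489, 0.3224]
eef_rot: [[0.0, -0.304, 0.953], [0.0, 0.953, 0.304], [-1.0, 0.0, 0.0]]
contact_force: [0.6, 0.4, -0.2]
finger_gap: 0.0472
t 20.7 TCP eb [-220.  138.] z 322 gap 47 front [-219.  107.] other [-220.  170.] y in eb [-0.  1.] z in eb [1. 0.] F e,b,z [ 0.7  0.2 -0.2]
s7 1896 theta 2.3162780829900176 top z 185.63596853216336 bmax 98.7491648332483
carton e 117.46669894325159 207.31099364055112 top z 104.55583118075084
t7 2433 theta 2.316504085129025 top z 187.22324229710162 bmax 99.71146098978701
carton e 115.50206405702787 206.3382143477532 top z 104.81915405450026
```

View pics/s7.png

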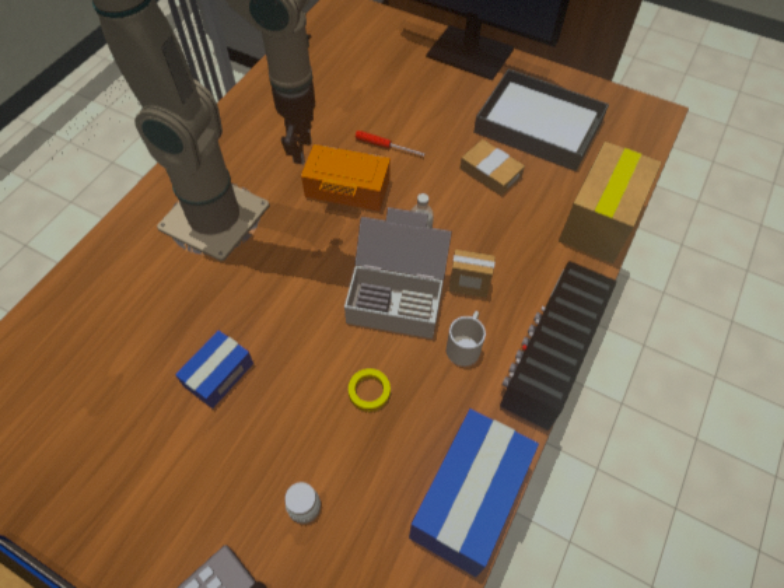

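The final view shows the lid fully back at about 2.3 rad around (403,245). The carton stands upright at (473,272), past the case, and the bystanders look unmoved. The arm is clear at z 0.32.

```bash
python3 -c "from bench import hand_in;print(hand_in())"
```

```text
the job is handed in; nothing more can be done
None
```

The case is open, and I handed the job in at about 21 s of robot time.

**What I did**
- **Carton:** with the lid shut, I pushed it along the desk with the closed fingers until it was wholly past the end of the case.
- **Lid:** I raised it by its tab with one finger. I then turned the hand so the other finger was behind the lid, and eased it over past upright until it lay back on its stop.

**Last checks**
- **Lid angle:** it measured about 2.32 rad in both cameras. That agrees with the stop at 2.3 within measuring error, and the lid stays there with nothing touching it.
- **Carton:** its centre is about 161–162 mm past the case's middle, against the 145 mm needed. It is upright, with its top at 105 mm.
- **Bystanders:** they look unmoved in the final picture; I judged this by eye and did not measure it.
- **Arm:** it is clear of everything, with contact force near zero.

No check failed or disagreed. Partway through lifting the lid, the force on the fingers read about 23 N because I was pressing towards the hinge; I eased off. I did not measure the lid's speed directly.

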